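Touch off a printing block and pin it

ROBOT

A 6-joint arm with a two-finger parallel gripper is mounted at the origin on the work surface. World frame = base frame: x ahead of the robot, y to its left, z up, the work surface at z = 0. Lengths are in mm, angles in rad, forces in N, time in s.
With the tool pointing down it reaches from about 375 to 975 mm from the base axis. Payload 3.8 kg.
Tool frame: the origin (TCP) lies between the finger pads; the fingertips stand 11 mm ahead of it and the grasp point (between the pads) lies 8 mm behind it; z points along the fingers, y is the line along which they close (so a half turn about z gives the same grasp; the last joint's range is limited). The gripper opens to 88 mm and grips with 3 to 60 N. Pads are 18 mm wide; open, the fingers measure 123 mm over their backs; the gripper's body (75 mm by 187 mm) begins 45 mm behind the grasp point.
Start: joints at [-1.297, 0.264, 1.604, -0, 1.274, -0.037], TCP at [206.423, -642.657, 249.706] pointing down, gripper open.
Joint ranges: [-2.63, 2.63], [-0.94, 2.18], [0.31, 2.57], [-1.31, 4.45], [0, 2.66], [-2.55, 2.55]. Speed limits (rad/s): [2.57, 2.57, 3.14, 3.14, 3.14, 3.14].

INTERFACE

Orientations are given as a 3x3 rotation matrix whose columns are the frame's x, y, z axes.
In Python, from rig import readout, snapshot, camera_info, workorder gives the robot as it stands.
- The arm moves only by the shell command python3 -m crank 'ROWS' [FORCE]. ROWS is JSON, a list of rows, each a list of 5 numbers: the finger opening in mm, from 0 to 88.1, then the shift along the world's x, y, z in mm, then the turn about the world's z in degrees. In form: [[gripper, x, y, z, twist], ...]. A call has 1 to 8 rows; each row is the pose to reach, as a shift and turn from the pose commanded when the call began; what a row does not reach only later rows make up. A row lasts 1/10 s, in which the tool goes at most 50 mm and 8.59 degrees, less where a joint would pass 70% of its speed; a pose out of reach is approached as far as the arm can. A call with a gripper value outside its range is refused whole. The fingers move at their own pace and stop on an object; FORCE is the grip in N (left out, the last holds). Time passes only in rows, so rows that repeat a pose let the fingers close. It gives the time, the measured TCP pose, the force and the opening at its end, in the units of the state.
- readout.read_state(): the state, without advancing time (a new reading comes with each control period).
- snapshot(name): name is "side" or "top" or "wrist"; returns (picture, depth): 480x640x3 uint8, red, green, blue; 480x640 float32, mm along the optical axis (not along the pixel's ray), 0 where there is no reading.
- camera_info(name): a dict with "K" (3x3 intrinsics, pixels), "origin" and "attitude" of the camera in the world. Camera axes: x right, y down, z forward; pixel columns grow to the right and rows downward; lengths in mm; the calibration is good to about 2 mm. A picture is of the moment at which its call begins: read the wrist's pose just before it. camera_info takes no time and is no camera call; for the wrist camera it gives the pose at the moment of the call.
- workorder.close_job(): hands the job in, once; it reports no verdict.
The state is a dict: "time": time; "joint_pos": joint angles; "joint_vel": joint speeds; "tau": joint torques, N m; "ee_pos": TCP position; "orientation": TCP orientation; "ft_force": force on the tool from outside, world axes, zero at the start; "wrist_torque": the same for the moment, N m; "gripper_width": finger opening in mm.
Only numpy, scipy, OpenCV 4.12 (cv2) and the standard library are available. Lean on these libraries where they do the work, as an engineer would, in place of code of your own. Each camera call takes 0.05 s, during which the arm holds its last target. There are 200 camera calls.

TASK

The lino printing block was set on its cork board by eye, so it sits a little off its place and a little askew. Take the green-handled registration pin from its wooden stand and, with the side of its brass shank held upright, gently press the block's side walls to find where it really lies: at the red dot, then at the yellow dot, then at the blue dot, with a light steady pressure of about half a second each. Then push the pin fully home and upright in the block's hole and let go, without ever pressing hard and without disturbing the ink jar, the dropper bottle or the paper cup.

Things in the scene. Friction and masses are not known exactly. Their poses are not given: they have to be found in the camera images.
- board: fixed flat cork registration board, 200 x 260 x 12 mm (x, y, z); origin at the centre of its underside, z up, -x long side towards the robot. A rectangular wooden printing block is held firmly on top of it. The block's real place is NOT reported: the next five points are where things would be if the block sat true; find by touch where they are
- block_place (a point): board's top centre, where the underside centre of the wooden printing block should be. Block: 100 x 140 x 32 mm (its own x, y, z), axes near the board's. It really sits up to 8 mm off in board x and y and turned up to 4 degrees about z; the marks and hole below shift and turn with it. Its walls are rigid and do not yield: a few newtons suffice, over 25 N is too hard
- red_place (a point): nominal top edge of the block's -x long wall at the red dot (block x = -50, y = +45 mm from its centre, 44 mm above the board's underside). Touch this wall within about 10 mm of the dot along it, the pin's tip below the block's top edge but clear of the cork.
- yellow_place (a point): the same wall at the yellow dot (block x = -50, y = -45 mm). Touch this wall within about 10 mm of the dot along it, the pin's tip below the block's top edge but clear of the cork.
- blue_place (a point): nominal top edge of the block's +y end wall at the blue dot (block x = 0, y = +70 mm). Touch this wall within about 10 mm of the dot along it, the pin's tip below the block's top edge but clear of the cork.
- hole_place (a point): nominal mouth centre of the hole in the block's top: block x = +20, y = -20 mm from its centre; round, 14 mm wide, ringed in white, 30 mm deep, straight down
- pin_grip (a point): centre of the handle of the loose registration pin (about 50 g). Handle: green, 20 x 20 mm, 38 mm tall, sides along the pin's x and y; below it a round brass shank, 12 mm diameter, 26 mm long, foot chamfered 1 mm. It starts upright in the stand, shoulder (handle's underside) on the stand's top. Tip 45 mm and shoulder 19 mm below this point. Fully home: shoulder on the block's top
- pin_tip (a point): centre of the lower end face of the pin's brass shank; z along the pin, up
- stand: fixed brown wooden stand, 75 x 75 x 34 mm, with a hole 14 mm wide in its middle, in which the pin starts; origin at the centre of its underside; the pin's handle starts square with its sides
- ink_jar: loose glass ink jar with red lid, 60 mm wide, 75 mm tall; origin at the centre of its underside; leave alone
- dropper: loose small amber dropper bottle, 26 mm wide, 75 mm tall; origin at the centre of its underside; leave alone
- paper_cup: loose paper cup, 76 mm wide at the rim, 90 mm tall; origin at the centre of its underside; leave alone
Things that resemble listed ones, but are neither listed nor needed, are in the scene too. What is shaped like the part that bears pin_grip but pink or purple is not meant.

How it is judged (in metres and radians):
On the way, in this order (a step that is already met when the one before it is completed fails the run):
1. pin's shank pressed against the block's long wall at the red dot (contact force between pin and board above 0.7 N and x of pin_tip in the frame of board below -0.04 m and y of pin_tip in the frame of board between 0.02 and 0.07 m and z of pin_tip in the frame of board between 0.0135 and 0.042 m and angle between pin_tip's own z axis and vertical below 0.2 rad), for 0.2 s.
2. pin's shank pressed against the same wall at the yellow dot (contact force between pin and board above 0.7 N and x of pin_tip in the frame of board below -0.04 m and y of pin_tip in the frame of board between -0.07 and -0.02 m and z of pin_tip in the frame of board between 0.0135 and 0.042 m and angle between pin_tip's own z axis and vertical below 0.2 rad), for 0.2 s.
3. pin's shank pressed against the block's end wall at the blue dot (contact force between pin and board above 0.7 N and y of pin_tip in the frame of board above 0.058 m and x of pin_tip in the frame of board between -0.03 and 0.03 m and z of pin_tip in the frame of board between 0.0135 and 0.042 m and angle between pin_tip's own z axis and vertical below 0.2 rad), for 0.2 s.
At the end, for the whole second after the job is handed in: the pin stands upright (within 0.06 rad) in the block's hole, its shoulder down on the block's top (within 2.5 mm), at rest and released (z of pin_tip in the frame of board between 0.0155 and 0.0205 m and angle between pin_tip's own z axis and vertical below 0.06 rad and x of pin_tip in the frame of board between 0 and 0.04 m and y of pin_tip in the frame of board between -0.04 and 0 m and linear speed of pin below 0.01 m/s and contact force between pin and the fingers below 0.1 N); the robot touches nothing.
It fails at once if the block or board is pressed with more than 25 N, by the pin or by the gripper (contact force between any of pin, the arm, the fingers and board above 25 N).
It fails at once if the ink jar, dropper bottle or paper cup is moved by more than 20 mm (distance of any of ink_jar, dropper, paper_cup from where it was at the start of the episode above 0.02 m).
It also fails if it takes over 69 s, if anything falls off the work surface, if the arm or the gripper's body presses on something with over 40 N, if the wrist force passes 120 N, or if a joint passes its speed limit or range.

## Working session

There is one attempt and no reset: what is moved stays moved. The work goes in short steps, Python scripts to look and compute and a shell command to move; the robot and the scene stay as the last step left them, time stands still between calls to the robot, and variables do not carry over. Pictures are saved under pics/ and viewed, on a budget of 10 in all, crops included, one or two more only if the job needs it, and the job is handed in when it is done.

```bash
ls; mkdir -p pics
cat > h.py <<'E'
import numpy as np, cv2
from rig import readout, snapshot, camera_info, workorder
def save(n,p): cv2.imwrite('pics/'+n, cv2.cvtColor(p,cv2.COLOR_RGB2BGR))
def ray(ci,u,v):
    K=np.array(ci['K']);R=np.array(ci['attitude']);o=np.array(ci['origin'])
    return o, R@np.linalg.inv(K)@np.array([u,v,1.])
def onplane(ci,u,v,z):
    o,d=ray(ci,u,v); return o+d*(z-o[2])/d[2]
E
python3 - <<'E'
from h import *
print(readout.read_state())
for n in ('top','side'):
    p,d=snapshot(n); save(n+'0.png',p); np.savez(n+'0.npz',p=p,d=d); print(n,camera_info(n))
E
```

```text
pics
{'time': 0.0, 'joint_pos': array([-1.29691162e+00,  2.64785373e-01,  1.60536607e+00, -1.84431445e-05,
        1.27370835e+00, -3.68906948e-02]), 'joint_vel': array([-0.00086425, -0.00036684, -0.00025134, -0.00164977, -0.00071699,
       -0.00108823]), 'tau': array([-2.69605689e-04, -5.02114427e+01, -3.56873488e+01,  7.25617935e-02,
        2.93492444e-02, -1.57223044e-04]), 'ee_pos': array([ 206.225199  , -642.00204846,  248.37055511]), 'orientation': array([[ 9.52095103e-01,  3.05801434e-01, -6.30178961e-04],
       [ 3.05802076e-01, -9.52092615e-01,  2.17786819e-03],
       [ 6.60064792e-05, -2.26624767e-03, -9.99997430e-01]]), 'ft_force': array([ 0.1875416 , -0.30909592,  0.54982543]), 'wrist_torque': array([-0.02021062,  0.06962701,  0.05602925]), 'gripper_width': 88.04380100370354}
top {'K': array([[588.65118079,   0.        , 313.76596485],
       [  0.        , 588.65118079, 242.63277079],
       [  0.        ,   0.        ,   1.        ]]), 'origin': array([ 446.69266425,  -52.86164875, 1241.28631485]), 'attitude': array([[ 0.00665379, -0.99226519,  0.12395771],
       [-0.9999717 , -0.00703751, -0.00265801],
       [ 0.0035098 , -0.12393652, -0.99228394]])}
side {'K': array([[443.04204419,   0.        , 317.14263892],
       [  0.        , 443.04204419, 241.73676834],
       [  0.        ,   0.        ,   1.        ]]), 'origin': array([ 276.72667755, -691.0742286 ,  495.48313704]), 'attitude': array([[ 0.91814804, -0.19018009,  0.34761432],
       [-0.39602302, -0.469304  ,  0.78925251],
       [ 0.01303668, -0.86231391, -0.50620624]])}
```

View pics/top0.png

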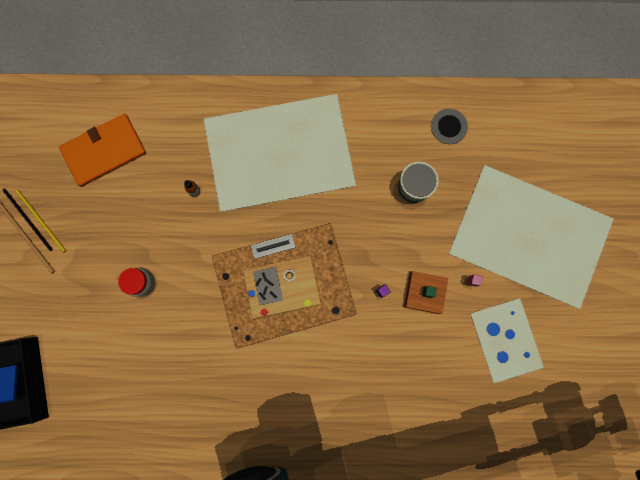

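View pics/side0.png

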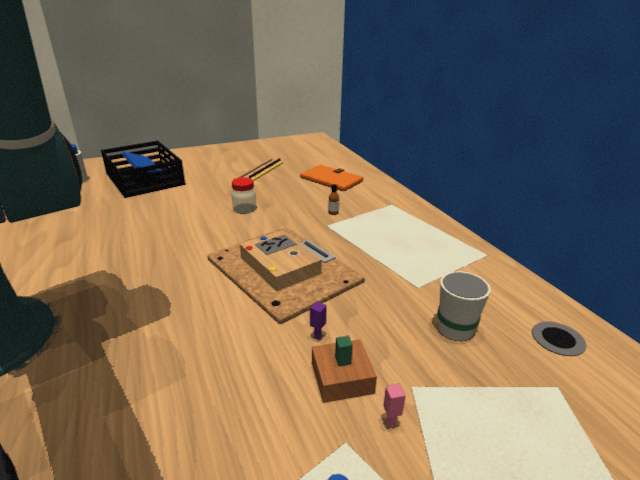

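Candidates in the top view are green (429,292) in the brown stand, purple (383,291) and pink (475,281), both loose. The green one in the stand fits the description. I'll measure and make a confirming crop.

Run:
```python
from h import *
z=np.load('top0.npz');p=z['p'];ci=camera_info('top')
hsv=cv2.cvtColor(p,cv2.COLOR_RGB2HSV)
def blob(lo,hi,box,name,zz,k=0):
    u0,v0,u1,v1=box
    m=cv2.inRange(hsv,np.array(lo),np.array(hi));mm=np.zeros_like(m);mm[v0:v1,u0:u1]=m[v0:v1,u0:u1]
    if k: mm=cv2.morphologyEx(mm,cv2.MORPH_CLOSE,np.ones((k,k)))
    cs,_=cv2.findContours(mm,cv2.RETR_EXTERNAL,cv2.CHAIN_APPROX_NONE)
    c=max(cs,key=cv2.contourArea);r=cv2.minAreaRect(c);b=cv2.boxPoints(r)
    M=cv2.moments(c);cen=(M['m10']/M['m00'],M['m01']/M['m00']) if M['m00'] else r[0]
    P=np.array([onplane(ci,*q,zz)[:2] for q in b])
    e=P[1]-P[0];f=P[2]-P[1]
    print(name,'px',np.round(cen,1),'xy',np.round(onplane(ci,*cen,zz)[:2],1),'rectc',np.round(P.mean(0),1),'sides',np.round([np.linalg.norm(e),np.linalg.norm(f)],1),'angs',np.round(np.degrees([np.arctan2(e[1],e[0]),np.arctan2(f[1],f[0])])%180,1))
blob((35,60,10),(95,255,160),(415,280,445,305),'green',72)
blob((0,90,30),(14,255,160),(400,265,455,320),'stand',34,9)
blob((0,150,120),(6,255,255),(255,300,275,325),'red',44)
blob((22,170,150),(35,255,255),(298,295,316,310),'yellow',44)
blob((100,120,80),(125,255,255),(243,286,260,302),'blue',44)
blob((0,0,170),(180,60,255),(280,266,300,285),'ring',44,5)
blob((0,150,100),(6,255,255),(110,260,155,300),'jar',75)
for q in (( 230,276),): pass
# board corners by eye -> refine by mask: not-cork-likes (cork is darker / more saturated than table)
cork=cv2.inRange(hsv,np.array((0,120,20)),np.array((18,255,190)))
g=p[205:365,195:375];cv2.imwrite('pics/cork.png',0*cork)
top=cv2.resize(p[210:355,205:365],None,fx=4,fy=4,interpolation=cv2.INTER_CUBIC)
s2=cv2.resize(p[262:322,370:490],None,fx=5,fy=5,interpolation=cv2.INTER_CUBIC)
o=np.zeros((580+0,640,3),np.uint8);o[:]=top[:580,:640];save('boardcrop.png',o);save('pincrop.png',s2)
```

```text
green px [429.1 291.4] xy [ 497.  -285.4] rectc [ 497.7 -285.1] sides [23.8 19.8] angs [ 90.4 178.9]
stand px [425.8 292.2] xy [ 497. -286.] rectc [ 497.3 -286.1] sides [76.7 81.3] angs [168.4  79.5]
red px [263.7 311.7] xy [455.   44.2] rectc [454.4  43.5] sides [12.1 12. ] angs [90.4  0.9]
yellow px [307.2 302.2] xy [474.6 -43.7] rectc [475.1 -43.2] sides [12.2 12.1] angs [90.4  0.4]
blue px [251.3 293.1] xy [492.2  69.8] rectc [492.5  69.5] sides [10.1 12.1] angs [90.4  1.1]
ring px [289.5 280. ] xy [519.3  -7.2] rectc [519.3  -7.2] sides [0. 2.] angs [ 0.  90.4]
jar px [131.2 280.7] xy [513.9 304.8] rectc [513.9 304.6] sides [50.8 51.4] angs [136.6  46.3]
```

View pics/boardcrop.png

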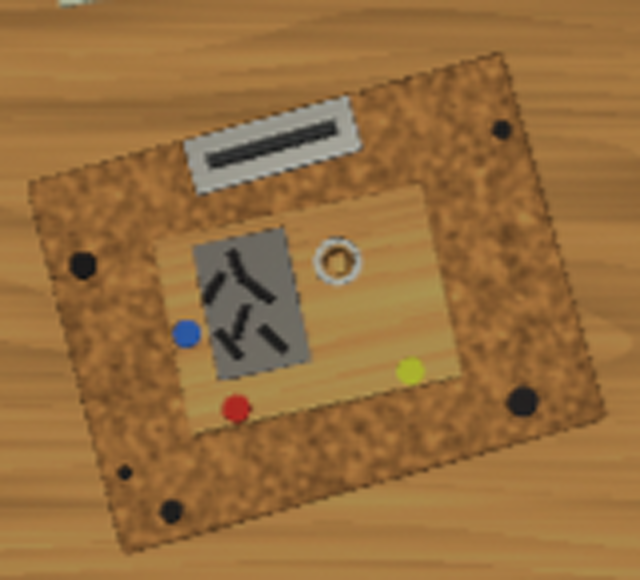

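View pics/pincrop.png

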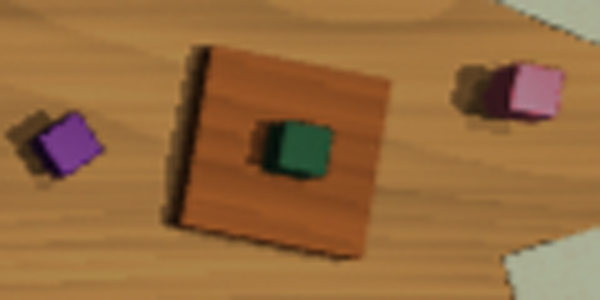

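The crop confirms it: the green handle sits upright in the brown stand at crop (303,150). The pin sits a bit turned, and purple and pink are loose decoys. The board crop shows the block's corners, the dots and the hole ring at (338,261).

Run:
```python
from h import *
ci=camera_info('top');d=np.load('top0.npz')['d']
def geo(px,s,o,z,n):
    P=np.array([onplane(ci,a/s+o[0],b/s+o[1],z)[:2] for a,b in px]);
    e=[(P[(i+1)%4]-P[i]) for i in range(4)]
    print(n,P.mean(0).round(1),np.round([np.hypot(*v) for v in e],1),np.round([np.degrees(np.arctan2(v[1],v[0]))%90 for v in e],1));return P
geo([(28,182),(503,53),(606,415),(126,553)],4,(205,210),12,'board')
geo([(155,243),(422,184),(462,376),(195,434)],4,(205,210),44,'block')
geo([(208,45),(392,80),(362,258),(180,222)],5,(370,262),34,'stand')
print('hole',onplane(ci,289.5,275.25,44)[:2])
R=np.array(ci['attitude']);
for n,u,v in (('clamp',272,246),('block',290,300),('cork',330,290),('handle',430,291),('table',400,400)):
    print(n,onplane(ci,u,v,0)*0+ (np.array(ci['origin'])+d[v,u]*(ray(ci,u,v)[1])))
print(readout.read_state()['orientation'][:,1], camera_info('wrist'))
```

```text
board [511.4   5.2] [258.6 197.1 257.4 199.4] [15.8 15.9 16.3 16.2]
block [504.7   7.5] [139.3  99.7 137.8  98.8] [12.9 12.1 12.6 13. ]
stand [ 497.  -288.7] [76.7 74.  75.4 73.5] [79.6 79.2 79.2 80.3]
hole [529.00645611  -7.12439331]
clamp [591.11900941  30.81016824  23.64119924]
block [478.93639816  -8.62112929  41.13906298]
cork [ 446.69266425  -52.86164875 1241.28631485]
handle [ 497.72697013 -287.01365898   72.47508363]
table [ 276.38307399 -236.14998906   -2.52780675]
[ 0.30589769 -0.95206233 -0.00198199] {'K': array([[421.9933591 ,   0.        , 320.29580195],
       [  0.        , 421.9933591 , 235.90129125],
       [  0.        ,   0.        ,   1.        ]]), 'origin': array([ 267.36922321, -622.94248488,  382.25251506]), 'attitude': array([[ 0.30611686, -0.92050251, -0.24283243],
       [-0.95199334, -0.29627686, -0.07699806],
       [-0.00106872,  0.25474526, -0.9670076 ]])}
```

```bash
python3 -m crank '[[60,50,60,0,-7],[60,100,120,0,-14],[60,145,178,0,-21],[60,190,236,0,-28.2],[60,240,290,-20,-28.2],[60,291,356,-60,-28.2],[60,291,356,-90,-28.2],[60,291,356,-90,-28.2]]' 30; python3 -m crank '[[60,0,0,0,0],[60,0,0,0,0]]'
python3 - <<'E'
from h import *
ci=camera_info('wrist');s=readout.read_state();p,d=snapshot('wrist')
print(s['ee_pos'],np.degrees(np.arctan2(s['orientation'][1,1],s['orientation'][0,1])),s['ft_force'],ci['origin'])
save('w1.png',p);np.savez('w1.npz',p=p,d=d,**ci)
hsv=cv2.cvtColor(p,cv2.COLOR_RGB2HSV)
m=cv2.inRange(hsv,np.array((50,80,60)),np.array((90,255,255)))
cs,_=cv2.findContours(m,cv2.RETR_EXTERNAL,cv2.CHAIN_APPROX_NONE);c=max(cs,key=cv2.contourArea)
print(cv2.contourArea(c),cv2.boundingRect(c),cv2.minAreaRect(c))
E
```

```text
time: 0.9
ee_pos: [453.9, -339.5, 190.5]
orientation: [[0.984, -0.18, 0.001], [-0.18, -0.984, -0.001], [0.001, 0.0, -1.0]]
ft_force: [0.7, 0.3, 0.8]
gripper_width: 60.3
time: 1.1
ee_pos: [452.9, -340.0, 189.9]
orientation: [[0.984, -0.178, -0.002], [-0.178, -0.984, 0.001], [-0.002, -0.001, -1.0]]
ft_force: [0.5, -0.3, -0.5]
gripper_width: 60.2
[ 452.91925132 -339.97055179  189.92105024] -100.22952877021116 [ 0.48855693 -0.32319759 -0.52639216] [ 516.30673271 -352.1405494   323.48570447]
879.0 (209, 161, 32, 32) ((224.5, 176.5), (31.0, 31.0), 90.0)
```

View pics/w1.png

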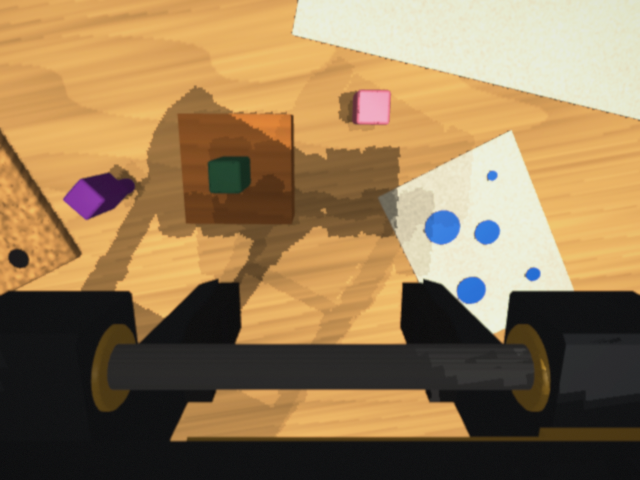

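The wrist view shows the stand and the handle, at (230,175), nearly square with the gripper. The fast move was joint-limited, so it stopped short. I'll finish it and measure by depth.

```bash
python3 -m crank '[[60,15,18,0,0],[60,30,36,0,0],[60,44.5,53.5,0,0],[60,44.5,53.5,0,0],[60,44.5,53.5,0,0]]'
cat > w.py <<'E'
from h import *
def pts():
    ci=camera_info('wrist');s=readout.read_state();p,d=snapshot('wrist')
    v,u=np.mgrid[0:480,0:640]
    K=np.array(ci['K']);R=np.array(ci['attitude'])
    P=np.stack([u,v,np.ones_like(u)],-1)@np.linalg.inv(K).T*d[...,None]@R.T+ci['origin']
    return p,d,P,s,ci
E
python3 - <<'E'
from w import *
p,d,P,s,ci=pts();save('w2.png',p)
print(s['ee_pos'],s['orientation'][:,1])
near=(np.abs(P[...,0]-497)<60)&(np.abs(P[...,1]+287)<60)&(d>0)
for lo,hi,n in((66,79,'handle'),(29,39,'stand')):
    m=near&(P[...,2]>lo)&(P[...,2]<hi)
    cs,_=cv2.findContours(m.astype(np.uint8),cv2.RETR_EXTERNAL,cv2.CHAIN_APPROX_NONE);c=max(cs,key=cv2.contourArea)
    mm=np.zeros(m.shape,np.uint8);cv2.drawContours(mm,[c],-1,1,-1);Q=P[(mm>0)&m]
    r=cv2.minAreaRect(Q[:,:2].astype(np.float32));print(n,len(Q),np.median(Q,0),r)
E
```

```text
time: 1.65
ee_pos: [497.2, -289.3, 191.8]
orientation: [[0.983, -0.181, 0.001], [-0.181, -0.983, -0.001], [0.001, 0.001, -1.0]]
ft_force: [-0.5, 0.3, 0.0]
gripper_width: 60.2
[ 497.17182269 -289.28583554  191.76735364] [-0.18121762 -0.98344227  0.00121607]
handle 987 [ 497.44623678 -290.49653537   70.51150662] ((496.497314453125, -290.4302978515625), (19.534048080444336, 20.63170623779297), 79.13177490234375)
stand 9738 [ 501.59113147 -291.13106676   32.67226903] ((496.5379943847656, -290.214599609375), (75.28949737548828, 75.32794952392578), 79.47217559814453)
```

```bash
python3 -m crank '[[60,-0.5,-1,-30,0],[60,-0.5,-1,-60,0],[60,-0.5,-1,-90,0],[60,-0.5,-1,-115,0],[60,-0.5,-1,-130,0],[60,-0.5,-1,-136,0],[60,-0.5,-1,-136,0],[60,-0.5,-1,-136,0]]'
python3 -m crank '[[60,0,0,0,0]]'; python3 -m crank '[[60,0,0,0,0]]'
```

```text
time: 2.5
ee_pos: [497.8, -289.6, 56.2]
orientation: [[0.984, -0.181, 0.002], [-0.181, -0.984, -0.001], [0.002, 0.001, -1.0]]
ft_force: [0.8, 0.6, 0.3]
gripper_width: 60.0
time: 2.6
ee_pos: [498.1, -289.5, 56.6]
orientation: [[0.984, -0.18, 0.002], [-0.18, -0.984, -0.002], [0.003, 0.001, -1.0]]
ft_force: [0.5, 0.1, 1.0]
gripper_width: 60.0
time: 2.7
ee_pos: [497.9, -289.2, 56.3]
orientation: [[0.984, -0.18, 0.002], [-0.18, -0.984, -0.001], [0.002, 0.001, -1.0]]
ft_force: [0.5, 0.3, 0.2]
gripper_width: 59.6
```

```bash
python3 -m crank '[[60,-1,-0.5,-3.5,0],[60,-1,-0.5,-7,0],[30,-1,-0.5,-7,0],[19,-1,-0.5,-7,0],[19,-1,-0.5,-7,0],[15,-1,-0.5,-7,0],[15,-1,-0.5,-7,0],[15,-1,-0.5,-7,0]]' 40
python3 -m crank '[[15,0,0,0,0],[15,0,0,0,0]]'
```

```text
time: 3.5
ee_pos: [496.1, -289.2, 48.0]
orientation: [[0.984, -0.18, 0.0], [-0.18, -0.984, -0.0], [0.0, 0.0, -1.0]]
ft_force: [-1.2, -0.3, 0.3]
gripper_width: 19.4
time: 3.7
ee_pos: [496.1, -289.2, 48.0]
orientation: [[0.984, -0.18, 0.0], [-0.18, -0.984, -0.0], [0.0, 0.0, -1.0]]
ft_force: [-0.0, -0.0, 0.5]
gripper_width: 19.5
```

```bash
python3 -m crank '[[15,0,0,10,0],[15,0,0,30,0],[15,0,0,55,0],[15,0,0,75,0],[15,-5,25,75,0],[15,-10,55,75,0],[15,-16,85,75,0],[15,-22,115,75,0]]'
python3 -m crank '[[15,-6,30,0,0],[15,-13,60,0,0],[15,-19,90,0,0],[15,-25,120,0,0],[15,-31,150,0,0],[15,-37,180,0,0],[15,-42,205,0,0],[15,-44,209,0,0]]'
python3 -m crank '[[15,0,0,0,0],[15,0,0,0,0]]'
python3 - <<'E'
from h import *
p,d=snapshot('side');save('s1.png',p[100:400,120:520])
E
```

```text
time: 4.5
ee_pos: [473.8, -173.3, 123.8]
orientation: [[0.983, -0.181, 0.001], [-0.181, -0.983, -0.0], [0.001, 0.0, -1.0]]
ft_force: [0.3, -0.3, -1.3]
gripper_width: 19.8
time: 5.3
ee_pos: [429.5, 36.7, 123.6]
orientation: [[0.984, -0.178, 0.0], [-0.178, -0.984, 0.001], [0.0, -0.001, -1.0]]
ft_force: [0.3, -0.6, 0.0]
gripper_width: 19.6
time: 5.5
ee_pos: [430.3, 34.2, 123.3]
orientation: [[0.984, -0.18, 0.001], [-0.18, -0.984, -0.0], [0.001, 0.0, -1.0]]
ft_force: [-0.4, 0.1, -0.7]
gripper_width: 19.7
```

View pics/s1.png

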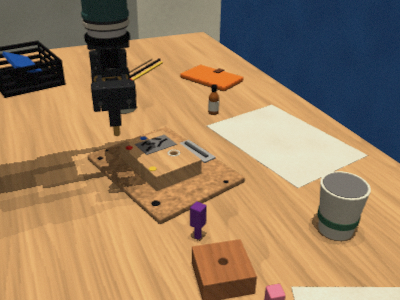

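The pin is in the grip (brass shank at crop (116,130)), upright near the red dot. I'll descend and then creep along the block's x axis.

```bash
python3 -m crank '[[15,0,0,-20,0],[15,0,0,-40,0],[15,0,0,-55,0],[15,0,0,-59,0],[15,0,0,-59,0],[15,0,0,-59,0]]'
python3 -m crank '[[15,1,0.2,0,0],[15,2,0.4,0,0],[15,3,0.7,0,0],[15,4,0.9,0,0],[15,4,0.9,0,0]]'
python3 -m crank '[[15,0.5,0.1,0,0],[15,1,0.2,0,0],[15,1.5,0.3,0,0],[15,2,0.4,0,0],[15,2,0.4,0,0]]'
python3 -m crank '[[15,0.5,0.1,0,0],[15,1,0.2,0,0],[15,1,0.2,0,0]]'
```

```text
time: 6.15
ee_pos: [430.7, 34.4, 64.6]
orientation: [[0.983, -0.181, 0.001], [-0.181, -0.983, -0.0], [0.001, -0.0, -1.0]]
ft_force: [0.8, 0.5, -0.2]
gripper_width: 19.7
time: 6.65
ee_pos: [434.3, 35.8, 64.1]
orientation: [[0.984, -0.18, 0.0], [-0.18, -0.984, 0.0], [0.0, -0.0, -1.0]]
ft_force: [0.2, 0.5, -0.4]
gripper_width: 19.6
time: 7.15
ee_pos: [436.1, 36.1, 63.9]
orientation: [[0.984, -0.18, 0.0], [-0.18, -0.984, 0.0], [0.0, -0.0, -1.0]]
ft_force: [-0.1, 1.0, -1.1]
gripper_width: 19.6
time: 7.45
ee_pos: [437.1, 36.3, 64.0]
orientation: [[0.984, -0.18, 0.0], [-0.18, -0.984, -0.0], [0.0, 0.0, -1.0]]
ft_force: [0.1, 0.4, -0.7]
gripper_width: 19.5
```

```bash
for i in 1 2 3; do python3 -m crank '[[15,0.5,0.1,0,0],[15,0.5,0.1,0,0]]' | egrep 'time|ee_pos|ft'; done
```

```text
time: 7.65
ee_pos: [437.5, 36.4, 64.0]
ft_force: [-0.2, 0.3, -0.1]
time: 7.85
ee_pos: [438.1, 36.5, 64.0]
ft_force: [0.6, 0.8, 0.3]
time: 8.05
ee_pos: [438.6, 36.6, 64.0]
ft_force: [-0.2, 0.0, 0.2]
```

```bash
for i in 1 2 3; do python3 -m crank '[[15,0.5,0.1,0,0],[15,0.5,0.1,0,0]]' | egrep 'time|ee_pos|ft'; done
```

```text
time: 8.25
ee_pos: [439.0, 36.7, 63.9]
ft_force: [0.1, 1.1, -1.9]
time: 8.45
ee_pos: [439.6, 36.8, 64.0]
ft_force: [-0.3, -1.2, 0.3]
time: 8.65
ee_pos: [440.1, 36.9, 64.0]
ft_force: [-0.4, -0.3, -0.2]
```

```bash
for i in 1 2 3; do python3 -m crank '[[15,0.5,0.1,0,0],[15,0.5,0.1,0,0]]' | egrep 'time|ee_pos|ft'; done
```

```text
time: 8.85
ee_pos: [440.5, 37.0, 64.0]
ft_force: [0.0, 0.5, -0.7]
time: 9.05
ee_pos: [441.1, 37.1, 64.0]
ft_force: [0.1, -0.5, -0.1]
time: 9.25
ee_pos: [441.2, 37.2, 63.9]
ft_force: [-1.1, 0.2, 0.4]
```

```bash
for i in 1 2; do python3 -m crank '[[15,0.4,0.1,0,0],[15,0.4,0.1,0,0]]' | egrep 'time|ee_pos|ft'; done
```

```text
time: 9.45
ee_pos: [441.2, 37.2, 63.8]
ft_force: [-2.3, -0.4, 1.5]
time: 9.65
ee_pos: [441.4, 37.3, 63.7]
ft_force: [-4.2, -1.6, 2.7]
```

Contact with about 4 N. I'll hold it for half a second.

```bash
for i in 1 2 3; do python3 -m crank '[[15,0,0,0,0],[15,0,0,0,0]]' | egrep 'time|ee_pos|ft'; done
```

```text
time: 9.85
ee_pos: [441.4, 37.3, 63.7]
ft_force: [-5.5, -1.1, 3.1]
time: 10.05
ee_pos: [441.4, 37.3, 63.7]
ft_force: [-4.5, -1.5, 3.1]
time: 10.25
ee_pos: [441.4, 37.3, 63.7]
ft_force: [-4.8, -0.5, 2.4]
```

```bash
python3 -m crank '[[15,-6,-1.3,0,0],[15,-12,-2.6,0,0],[15,-7,-25,0,0],[15,-2,-47,0,0],[15,3,-68,0,0],[15,7,-88,0,0],[15,8,-90,0,0],[15,8,-90,0,0]]'| egrep 'time|ee_pos|ft'
python3 -m crank '[[15,0.7,0.1,0,0],[15,1.4,0.3,0,0],[15,2.1,0.4,0,0],[15,3,0.6,0,0],[15,3,0.6,0,0]]'| egrep 'time|ee_pos|ft'
for i in 1 2 3; do python3 -m crank '[[15,0.5,0.1,0,0],[15,1,0.2,0,0],[15,1,0.2,0,0]]' | egrep 'time|ee_pos|ft'; done
```

```text
time: 11.05
ee_pos: [450.6, -52.8, 64.1]
ft_force: [0.0, 0.7, -0.3]
time: 11.55
ee_pos: [453.4, -51.7, 64.0]
ft_force: [0.1, -0.1, -0.8]
time: 11.85
ee_pos: [454.4, -51.8, 64.0]
ft_force: [-0.2, -0.3, -0.2]
time: 12.15
ee_pos: [455.4, -51.6, 64.0]
ft_force: [-0.9, -0.6, -0.4]
time: 12.45
ee_pos: [456.4, -51.4, 64.0]
ft_force: [-0.5, -0.0, 0.3]
```

```bash
for i in 1 2 3 4 5 ; do python3 -m crank '[[15,0.5,0.1,0,0],[15,0.5,0.1,0,0]]' | egrep 'time|ee_pos|ft'; done
```

```text
time: 12.65
ee_pos: [456.8, -51.3, 63.9]
ft_force: [-0.1, -0.1, -0.4]
time: 12.85
ee_pos: [457.4, -51.2, 64.0]
ft_force: [-0.2, -0.5, -1.1]
time: 13.05
ee_pos: [457.8, -51.1, 64.0]
ft_force: [-0.1, -0.2, -0.6]
time: 13.25
ee_pos: [458.4, -51.0, 64.0]
ft_force: [0.4, 1.0, -0.6]
time: 13.45
ee_pos: [458.8, -50.9, 63.9]
ft_force: [-0.4, 0.2, -0.3]
```

```bash
for i in 1 2 3 4 ; do python3 -m crank '[[15,0.5,0.1,0,0],[15,0.5,0.1,0,0]]' | egrep 'time|ee_pos|ft'; done
```

```text
time: 13.65
ee_pos: [459.4, -50.8, 64.0]
ft_force: [0.2, -0.6, 0.2]
time: 13.85
ee_pos: [459.9, -50.7, 64.0]
ft_force: [0.5, 0.1, -0.1]
time: 14.05
ee_pos: [460.3, -50.6, 63.9]
ft_force: [-0.6, -0.6, -0.5]
time: 14.25
ee_pos: [460.4, -50.5, 63.8]
ft_force: [-1.0, -1.6, 0.9]
```

```bash
for i in 1 2; do python3 -m crank '[[15,0.4,0.1,0,0],[15,0.4,0.1,0,0]]' | egrep 'time|ee_pos|ft'; done;for i in 1 2 3; do python3 -m crank '[[15,0,0,0,0],[15,0,0,0,0]]' | egrep 'time|ee_pos|ft'; done
```

```text
time: 14.45
ee_pos: [460.5, -50.5, 63.8]
ft_force: [-3.0, -1.8, 2.0]
time: 14.65
ee_pos: [460.6, -50.5, 63.7]
ft_force: [-3.8, -2.0, 3.4]
time: 14.85
ee_pos: [460.6, -50.4, 63.7]
ft_force: [-5.3, -2.2, 3.7]
time: 15.05
ee_pos: [460.6, -50.4, 63.7]
ft_force: [-4.2, -2.3, 2.7]
time: 15.25
ee_pos: [460.6, -50.5, 63.7]
ft_force: [-4.5, -1.7, 3.0]
```

```bash
python3 -m crank '[[15,-6,-1.3,0,0],[15,-10,-2.1,0,0],[15,-10,-2.1,20,0],[15,-10,-2.1,40,0],[15,-4,23,40,0],[15,2,48,40,0],[15,8,73,40,0],[15,14,98,40,0]]'| egrep 'time|ee_pos|ft'
python3 -m crank '[[15,6,22,0,0],[15,11,42,0,0],[15,11,44.5,0,0],[15,11,44.5,-15,0],[15,11,44.5,-30,0],[15,11,44.5,-38,0],[15,11,44.5,-40,0],[15,11,44.5,-40,0]]'| egrep 'time|ee_pos|ft'
python3 -m crank '[[15,0,0,0,0]]'| egrep 'time|ee_pos|ft'
```

```text
time: 16.05
ee_pos: [476.1, 48.7, 104.3]
ft_force: [-0.1, -0.3, -0.0]
time: 16.85
ee_pos: [486.4, 91.8, 63.8]
ft_force: [-0.4, -0.2, -0.7]
time: 16.95
ee_pos: [487.1, 92.0, 64.6]
ft_force: [-0.4, -0.2, -1.0]
```

Approach along −ey: (0.214, −0.977) per mm.

```bash
python3 -m crank '[[15,0.2,-1,0,0],[15,0.4,-2,0,0],[15,0.6,-3,0,0],[15,0.9,-4,0,0],[15,1.1,-5,0,0],[15,1.1,-5,0,0]]'| egrep 'time|ee_pos|ft'
for i in 1 2 ; do python3 -m crank '[[15,0.1,-0.5,0,0],[15,0.2,-1,0,0],[15,0.2,-1,0,0]]' | egrep 'time|ee_pos|ft'; done
for i in 1 2 3 4; do python3 -m crank '[[15,0.1,-0.5,0,0],[15,0.1,-0.5,0,0]]' | egrep 'time|ee_pos|ft'; done
```

```text
time: 17.55
ee_pos: [487.7, 87.1, 64.0]
ft_force: [0.3, 0.3, -1.3]
time: 17.85
ee_pos: [487.9, 86.2, 63.9]
ft_force: [0.3, 0.3, 1.3]
time: 18.15
ee_pos: [488.1, 85.2, 64.0]
ft_force: [-0.6, 0.1, -0.3]
time: 18.35
ee_pos: [488.2, 84.7, 64.0]
ft_force: [-0.3, 1.3, -0.4]
time: 18.55
ee_pos: [488.3, 84.2, 63.9]
ft_force: [0.1, -0.6, -0.5]
time: 18.75
ee_pos: [488.4, 83.7, 63.9]
ft_force: [0.3, 0.5, -0.5]
time: 18.95
ee_pos: [488.5, 83.2, 64.0]
ft_force: [0.1, 0.2, -0.4]
```

```bash
for i in 1 2 3 4; do python3 -m crank '[[15,0.1,-0.5,0,0],[15,0.1,-0.5,0,0]]' | egrep 'time|ee_pos|ft'; done
```

```text
time: 19.15
ee_pos: [488.5, 83.1, 64.0]
ft_force: [-1.7, 3.2, -0.3]
time: 19.35
ee_pos: [488.6, 82.9, 64.0]
ft_force: [-1.2, 4.4, -0.4]
time: 19.55
ee_pos: [488.6, 82.9, 64.0]
ft_force: [-1.4, 6.6, 0.1]
time: 19.75
ee_pos: [488.6, 82.8, 64.0]
ft_force: [-1.3, 7.5, 0.3]
```

```bash
python3 -m crank '[[15,0,0,0,0],[15,0,0,0,0],[15,0,0,0,0]]'| egrep 'time|ee_pos|ft'
python3 -m crank '[[15,-1,5,0,0],[15,-1.5,8,0,0],[15,-1.5,8,20,0],[15,-1.5,8,40,0],[15,8,-15,40,0],[15,18,-40,40,0],[15,28,-62,40,0],[15,38,-82,40,0]]'| egrep 'time|ee_pos|ft'
python3 -m crank '[[15,1.5,-6,0,0],[15,1.5,-6,0,0],[15,1.5,-6,0,0],[15,1.5,-6,0,0]]'| egrep 'time|ee_pos|ft|grip'
python3 - <<'E'
from h import *
p,d=snapshot('side');save('s2.png',cv2.resize(p[190:310,200:360],None,fx=4,fy=4,interpolation=cv2.INTER_CUBIC))
E
```

```text
time: 20.05
ee_pos: [488.6, 82.8, 64.0]
ft_force: [-1.9, 8.3, 0.0]
time: 20.85
ee_pos: [527.3, -2.1, 104.1]
ft_force: [0.3, 1.2, -0.5]
time: 21.25
ee_pos: [527.8, -6.0, 103.7]
ft_force: [0.4, 0.3, -0.3]
gripper_width: 19.7
```

View pics/s2.png

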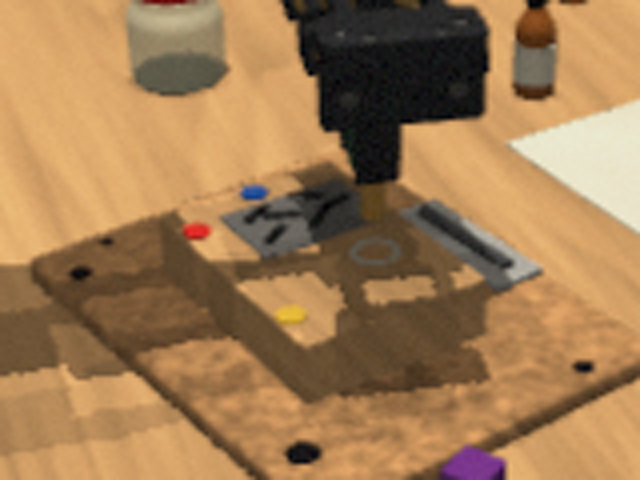

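The pin hangs above the ring: pin at (372,205), ring centre at (375,252). I'll lower it gently and watch the force.

```bash
python3 -m crank '[[15,0.8,-0.5,-5,0],[15,0.8,-0.5,-12,0],[15,0.8,-0.5,-17,0],[15,0.8,-0.5,-17,0],[15,0.8,-0.5,-17,0]]'| egrep 'time|ee_pos|ft'
for i in 1 2 3 4; do python3 -m crank '[[15,0,0,-0.8,0],[15,0,0,-1.5,0],[15,0,0,-1.5,0]]'| egrep 'time|ee_pos|ft'; done
```

```text
time: 21.8
ee_pos: [528.8, -7.2, 86.5]
ft_force: [0.9, -0.2, -0.9]
time: 22.1
ee_pos: [529.3, -7.3, 85.6]
ft_force: [0.6, 0.0, -0.9]
time: 22.4
ee_pos: [529.1, -7.3, 83.9]
ft_force: [-0.4, 1.7, -0.1]
time: 22.7
ee_pos: [529.1, -7.3, 82.3]
ft_force: [0.2, 0.9, -0.5]
time: 23.0
ee_pos: [529.1, -7.3, 80.8]
ft_force: [-0.7, -0.0, 0.2]
```

```bash
python3 -m crank '[[15,-0.4,0.6,0,0],[15,-0.4,0.6,0,0]]'| egrep 'time|ee_pos|ft'
for i in 1 2 3 ; do python3 -m crank '[[15,0,0,-1.5,0],[15,0,0,-3,0],[15,0,0,-4,0],[15,0,0,-4,0]]'| egrep 'time|ee_pos|ft'; done
```

```text
time: 23.2
ee_pos: [528.7, -6.6, 80.9]
ft_force: [-0.3, 0.7, -0.9]
time: 23.6
ee_pos: [528.6, -6.7, 76.7]
ft_force: [0.9, 0.7, -0.9]
time: 24.0
ee_pos: [528.6, -6.7, 72.7]
ft_force: [-0.2, -2.0, -1.1]
time: 24.4
ee_pos: [528.6, -6.7, 68.7]
ft_force: [-0.4, -0.7, -0.3]
```

```bash
for i in 1 2 ; do python3 -m crank '[[15,0,0,-1.5,0],[15,0,0,-3,0],[15,0,0,-4,0],[15,0,0,-4,0]]'| egrep 'time|ee_pos|ft'; done
for i in 1 2 3 ; do python3 -m crank '[[15,0,0,-0.7,0],[15,0,0,-0.7,0]]'| egrep 'time|ee_pos|ft'; done
```

```text
time: 24.8
ee_pos: [528.6, -6.7, 64.7]
ft_force: [-0.2, 0.2, 0.3]
time: 25.2
ee_pos: [528.6, -6.7, 60.7]
ft_force: [-0.0, 0.4, 0.2]
time: 25.4
ee_pos: [528.7, -6.7, 60.2]
ft_force: [-0.1, -0.3, -0.6]
time: 25.6
ee_pos: [528.7, -6.7, 59.5]
ft_force: [0.1, -0.0, -0.7]
time: 25.8
ee_pos: [528.7, -6.7, 58.8]
ft_force: [-1.0, -0.4, -0.8]
```

```bash
for i in 1 2 3 ; do python3 -m crank '[[15,0,0,-0.5,0],[15,0,0,-0.5,0]]'| egrep 'time|ee_pos|ft'; done
```

```text
time: 26.0
ee_pos: [528.7, -6.7, 58.3]
ft_force: [0.9, 0.2, -0.6]
time: 26.2
ee_pos: [528.9, -6.7, 58.0]
ft_force: [-0.4, -0.3, 1.5]
time: 26.4
ee_pos: [528.9, -6.7, 58.0]
ft_force: [-3.0, 0.4, 4.5]
```

Seated at TCP z = 58.0, as predicted, with about 5 N down. I'll ease off, release and lift.

```bash
python3 -m crank '[[15,0,0,0.4,0],[24,0,0,0.4,0],[34,0,0,0.4,0],[44,0,0,0.4,0],[44,0,0,0.4,0],[44,0,0,0.4,0]]'| egrep 'time|ee_pos|ft|grip'
python3 -m crank '[[44,0,0,10,0],[44,0,0,30,0],[44,0,0,55,0],[44,0,0,80,0],[44,-25,0,90,0],[44,-50,0,100,0],[44,-80,0,100,0],[44,-80,0,100,0]]'| egrep 'time|ee_pos|ft|grip'
python3 - <<'E'
from h import *
p,d=snapshot('side');save('s3.png',cv2.resize(p[170:310,200:380],None,fx=4,fy=4,interpolation=cv2.INTER_CUBIC))
from w import pts
p,d,P,s,ci=pts()
hsv=cv2.cvtColor(p,cv2.COLOR_RGB2HSV)
m=(np.abs(P[...,0]-528)<25)&(np.abs(P[...,1]+7)<25)&(P[...,2]>74)&(P[...,2]<90)&(d>0)
Q=P[m];print(len(Q)); 
if len(Q)>20: print(np.median(Q,0),cv2.minAreaRect(Q[:,:2].astype(np.float32)),np.linalg.lstsq(np.c_[Q[:,:2]-Q[:,:2].mean(0),np.ones(len(Q))],Q[:,2],rcond=None)[0])
E
```

```text
time: 27.0
ee_pos: [528.7, -6.7, 57.6]
ft_force: [-0.4, 0.3, 0.7]
gripper_width: 44.3
time: 27.8
ee_pos: [445.7, -6.5, 158.0]
ft_force: [-0.9, 0.9, -0.5]
gripper_width: 44.2
1843
[529.26635423  -7.89728663  80.47205113] ((529.3472900390625, -7.739723205566406), (20.067516326904297, 20.092041015625), 79.62834930419922) [2.02613155e-02 1.71713151e-02 8.03372404e+01]
```

View pics/s3.png

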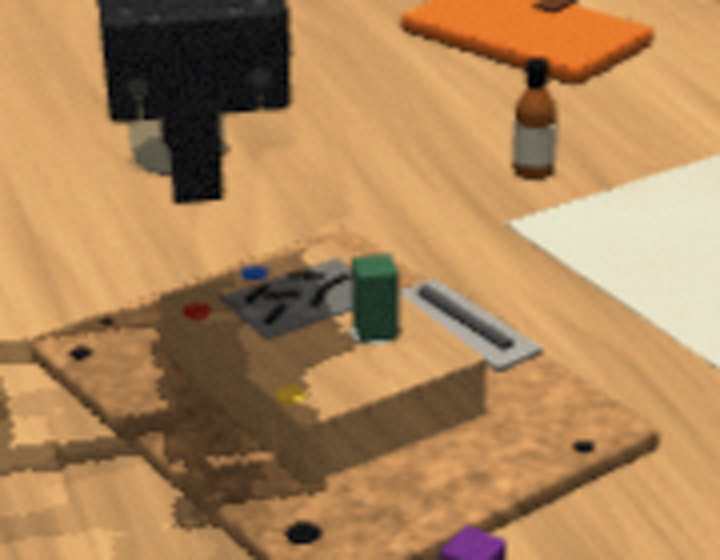

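The handle stands upright on the block with its shoulder down. Its top is at 80.4 mm measured, and the earlier 1.5 mm depth bias makes that 82, as expected. The gripper is clear, so I'm handing in.

```bash
python3 -m crank '[[44,0,0,0,0],[44,0,0,0,0],[44,0,0,0,0]]'| egrep 'time|ft'; python3 -c "from rig import workorder; print(workorder.close_job())"
```

```text
time: 28.2
ft_force: [0.3, 0.1, 0.1]
the job is handed in; nothing more can be done
None
```

The pin is fully home in the block's hole and released. I handed the job in at about 28 s; no verdict was reported.

- **Touches:** I took the green pin from its stand and pressed the block at the red, yellow and blue dots in order. The forces were about 5 N, 5 N and 8 N, each held for at least half a second.
- **Block position:** The touches put the block at about 12.3° in the world frame, roughly 3.7° off the board. They put the hole at (528.6, -6.5) mm, within about 1 mm of where the top camera showed it.
- **Insertion:** The pin went in with no notable side force. It stopped at the predicted depth with about 5 N of downward force, and I then let go.
- **Last checks:**
  - The wrist camera put the handle's top at 80.4 mm. Allowing for the 1.5 mm low bias seen at the stand, that is the expected 82 mm.
  - The depth fit gave a tilt of about 0.027 rad, inside the 0.06 limit.
  - The last side picture showed the pin standing upright on the block with the gripper clear.
- **Jar, dropper and cup:** Nothing went near them. I did not measure their positions again at the end.
- **Disagreement:** The top camera placed the stand about 1.5 mm off in y compared with the wrist camera. That is within the stated calibration, and I used the touch results for the insertion.

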